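# Put the ball bearings back in their drawers

### The job

Four ball bearings of different sizes lie on the bench among other parts, and the four drawers they came from stand beside them. Put each bearing away in the drawer that already holds bearings of its own size, lying flat in the empty front compartment; set it down gently, do not drop it in. Leave the hexagon nut and the step pulley where they are.

Things in the scene. Friction and masses are not known exactly. Their poses are not given: they have to be found in the camera images.
- bearing_26: Loose steel ball bearing, the smallest of the four: a flat ring 26 mm across, 10 mm bore, 8 mm thick, with a darker grey shield between its bright outer and inner rings. It lies flat on the bench. Origin: centre of its underside; z is its axis. Take it by its outside, at any yaw.
- bearing_35: Loose steel ball bearing, the second smallest of the four: a flat ring 35 mm across, 15 mm bore, 11 mm thick, with a darker grey shield between its bright outer and inner rings. It lies flat on the bench. Origin: centre of its underside; z is its axis. Take it by its outside, at any yaw.
- bearing_47: Loose steel ball bearing, the second largest of the four: a flat ring 47 mm across, 20 mm bore, 14 mm thick, with a darker grey shield between its bright outer and inner rings. It lies flat on the bench. Origin: centre of its underside; z is its axis. Take it by its outside, at any yaw.
- bearing_62: Loose steel ball bearing, the largest of the four: a flat ring 62 mm across, 30 mm bore, 16 mm thick, with a darker grey shield between its bright outer and inner rings. It lies flat on the bench. Origin: centre of its underside; z is its axis. Take it by its outside, at any yaw.
- drawer_26: Fixed open milky plastic drawer with seven 26 mm bearings in its rear (+x) part. 180 mm (x) by 134 (y) by 42 high, walls and floor 3. Origin: centre of underside; -x is its front with the finger pull, to the robot. A divider, 37 high, stands at x = 13 to 16; the empty front compartment is x = -87 to 13, y = -64 to 64 inside (centre -37, 0), floor at z = 3.
- drawer_35: Fixed open milky plastic drawer with five 35 mm bearings in its rear (+x) part. 180 mm (x) by 134 (y) by 42 high, walls and floor 3. Origin: centre of underside; -x is its front with the finger pull, to the robot. A divider, 37 high, stands at x = 13 to 16; the empty front compartment is x = -87 to 13, y = -64 to 64 inside (centre -37, 0), floor at z = 3.
- drawer_47: Fixed open milky plastic drawer with three 47 mm bearings in its rear (+x) part. 180 mm (x) by 134 (y) by 42 high, walls and floor 3. Origin: centre of underside; -x is its front with the finger pull, to the robot. A divider, 37 high, stands at x = 13 to 16; the empty front compartment is x = -87 to 13, y = -64 to 64 inside (centre -37, 0), floor at z = 3.
- drawer_62: Fixed open milky plastic drawer with two 62 mm bearings in its rear (+x) part. 180 mm (x) by 134 (y) by 42 high, walls and floor 3. Origin: centre of underside; -x is its front with the finger pull, to the robot. A divider, 37 high, stands at x = 13 to 16; the empty front compartment is x = -87 to 13, y = -64 to 64 inside (centre -37, 0), floor at z = 3.
- hex_nut: Loose dark steel hexagon nut, 46 mm across the flats, 53 mm across the corners, 24 mm high, lying flat among the bearings; not to be moved. Origin: centre of its underside.
- step_pulley: Loose aluminium three-step belt pulley, 72 mm across at the bottom, 40 mm at the top step, 44 mm high, standing among the bearings; not to be moved. Origin: centre of its underside.
Mind the look-alikes: they are no part of the job. Leave any purple or turquoise look-alike of the bearing_62 alone.

How it is judged (in metres and radians):
At the end, for the whole second after the job is handed in: Each of the four bearings lies flat (within 0.15 rad, either face up) on the floor of the empty front compartment of the drawer that holds its own size, released and at rest; the hex nut and the step pulley are within 20 mm of where they started (x of bearing_26 in the frame of drawer_26 between -0.083 and 0.009 m and y of bearing_26 in the frame of drawer_26 between -0.06 and 0.06 m and angle between the z axis of bearing_26 and the z axis of drawer_26, either way round below 0.15 rad and linear speed of each of bearing_26, bearing_35, bearing_47, bearing_62 below 0.02 m/s and z of bearing_26 in the frame of drawer_26 between 0 and 0.015 m and x of bearing_35 in the frame of drawer_35 between -0.083 and 0.009 m and y of bearing_35 in the frame of drawer_35 between -0.06 and 0.06 m and angle between the z axis of bearing_35 and the z axis of drawer_35, either way round below 0.15 rad and z of bearing_35 in the frame of drawer_35 between 0 and 0.018 m and x of bearing_47 in the frame of drawer_47 between -0.083 and 0.009 m and y of bearing_47 in the frame of drawer_47 between -0.06 and 0.06 m and angle between the z axis of bearing_47 and the z axis of drawer_47, either way round below 0.15 rad and z of bearing_47 in the frame of drawer_47 between 0 and 0.021 m and x of bearing_62 in the frame of drawer_62 between -0.083 and 0.009 m and y of bearing_62 in the frame of drawer_62 between -0.06 and 0.06 m and angle between the z axis of bearing_62 and the z axis of drawer_62, either way round below 0.15 rad and z of bearing_62 in the frame of drawer_62 between 0 and 0.023 m and distance of each of hex_nut, step_pulley from where it was at the start of the episode below 0.02 m); the robot touches nothing.
It fails at once if a bearing is let go or dropped more than about 35 mm above the bench ((height (world z) of bearing_26 above 0.035 m and contact force between the fingers and bearing_26 below 0.05 N) or (height (world z) of bearing_35 above 0.035 m and contact force between the fingers and bearing_35 below 0.05 N) or (height (world z) of bearing_47 above 0.035 m and contact force between the fingers and bearing_47 below 0.05 N) or (height (world z) of bearing_62 above 0.035 m and contact force between the fingers and bearing_62 below 0.05 N)).
It fails at once if the hex nut is shifted by more than 20 mm (distance of hex_nut from where it was at the start of the episode above 0.02 m).
It fails at once if the step pulley is shifted by more than 20 mm (distance of step_pulley from where it was at the start of the episode above 0.02 m).
It also fails if it takes over 120 s, if anything falls off the work surface, if the arm or the gripper's body presses on something with over 40 N, if the wrist force passes 120 N, or if a joint passes its speed limit or range.

### The arm

A 6-joint arm with a two-finger parallel gripper is mounted at the origin on the work surface. World frame = base frame: x ahead of the robot, y to its left, z up, the work surface at z = 0. Lengths are in mm, angles in rad, forces in N, time in s.
With the tool pointing down it reaches from about 400 to 925 mm from the base axis. Payload 12.5 kg.
Tool frame: the origin (TCP) lies midway between the tips of the shut fingers; the grasp point (between the pads) lies 19 mm behind it; z points along the fingers, y is the line along which they close (so a half turn about z gives the same grasp; the last joint's range is limited). The gripper opens to 95 mm and grips with 3 to 60 N. Pads are 20 mm wide; open, the fingers measure 119 mm over their backs; the gripper's body (75 mm by 180 mm) begins 59 mm behind the grasp point.
Start: joints at [-1.372, 0.491, 1.559, -0, 1.092, -0.106], TCP at [187.587, -596.203, 214.661] pointing down, gripper open.
Joint ranges: [-3.1, 3.1], [-0.84, 2.19], [0.05, 2.79], [-1.13, 4.28], [0.06, 2.93], [-2.69, 2.69]. Speed limits (rad/s): [2.22, 2.22, 2.79, 3.14, 3.14, 3.14].

### API

Orientations are given as [roll, pitch, yaw] about the fixed x, y, z axes, in that order (R = Rz(yaw) Ry(pitch) Rx(roll)).
In Python, from cell import env gives the robot as it stands.
- The arm moves only by the tool arm_command, never from a script. Its argument "targets" is a list of rows, each a list of 5 numbers: the shift along the tool's x, y, z in mm, then the turn about the tool's z in degrees, then the opening, from 0 (shut) to 1 (fully open). In form: [[tx, ty, tz, roll, fingers], ...]. A call has 1 to 5 rows; each row is the pose to reach, as a shift and turn from the pose commanded when the call began, along the tool's axes at that moment; what a row does not reach only later rows make up. A row lasts 1/10 s, in which the tool goes at most 50 mm and 8.59 degrees, less where a joint would pass 70% of its speed; a pose out of reach is approached as far as the arm can. A call with a gripper value outside its range is refused whole. The fingers move at their own pace and stop on an object; the grip force is fixed at half the most. Time passes only in rows, so rows that repeat a pose let the fingers close. It gives the time, the measured TCP pose, the force, the opening and the grip force at its end, in the units of the state.
- env.state(): the state, without advancing time (a new reading comes with each control period).
- env.read_camera(name): name is "side" or "top"; returns a dict with "frame" (400x640x3 uint8, red, green, blue), "vertical_fov" (degrees; the focal length in pixels is half the picture's height over the tangent of half this angle, whatever the lens; pixels are square), "cx", "cy" (the principal point, pixels), "k1" (the pictures are not rectified: a ray, as slopes to the right and down, at radius r is drawn at 1 + k1 r^2 times it, then the intrinsics apply), "world_from_camera" (4x4, takes a point from camera to world coordinates). Camera axes: x right, y down, z forward; pixel columns grow to the right and rows downward; lengths in mm; the calibration is good to about 2 mm. A picture is of the moment at which its call begins. There is no depth.
- env.job_done(): hands the job in; it is judged then, once.
The state is a dict: "t": time; "joints": joint angles; "qvel": joint speeds; "tau": joint torques, N m; "eef_pos": TCP position; "tcp_rot": TCP orientation; "ft_force": force on the tool from outside, world axes, zero at the start; "moment": the same for the moment, N m; "opening": opening from 0.0 (shut) to 1.0 (fully open); "grip_force": force on a finger pad.
Only numpy, scipy, OpenCV 4.12 (cv2) and the standard library are available. Lean on these libraries where they do the work, as an engineer would, in place of code of your own. Each camera call takes 0.05 s, during which the arm holds its last target. There are 200 camera calls.

## Working session

There is one attempt and no reset: what is moved stays moved. The work goes in short steps, Python scripts to look and compute and a tool call to move; the robot and the scene stay as the last step left them, time stands still between calls to the robot, and variables do not carry over. Pictures are saved under pics/ and viewed, at most 14 in all, crops included, and the job is handed in when it is done.

Besides the shell and the picture viewer there is one more tool, called after ">>>" by a JSON object that holds its "op" and its "data", one argument or row to a line. arm_command: Moves the arm, as the interface text tells. Its arguments: {"type":"object","properties":{"targets":{"type":"array","items":{"type":"array","items":{"type":"number"}}}},"required":["targets"]}

```bash
ls; mkdir -p pics
cat > h.py <<'E'
import numpy as np, cv2
from cell import env
def shot(n,f):
    c=env.read_camera(n); cv2.imwrite(f,c["frame"][:,:,::-1]); np.savez('/tmp/'+n,**c); return c
def load(n): return dict(np.load('/tmp/'+n+'.npz'))
def K(c):
    f=200/np.tan(np.radians(float(c["vertical_fov"]))/2); return f
def pix2w(c,u,v,z):
    f=K(c); d=np.array([(u-c["cx"])/f,(v-c["cy"])/f]); p=d.copy()
    for _ in range(30): p=d/(1+c["k1"]*(p@p))
    M=np.array(c["world_from_camera"]); r=M[:3,:3]@np.array([*p,1]); o=M[:3,3]
    return o+r*(z-o[2])/r[2]
def w2pix(c,P):
    M=np.linalg.inv(np.array(c["world_from_camera"])); q=M[:3,:3]@np.array(P,float)+M[:3,3]; p=q[:2]/q[2]
    p=p*(1+c["k1"]*(p@p)); return p*K(c)+[c["cx"],c["cy"]]
E
python3 - <<'E'
from h import *
for n in("top","side"):
    c=shot(n,f"pics/{n}0.png"); print(n,K(c),c["k1"],np.round(c["world_from_camera"],2).tolist())
print(env.state())
E
```

```text
pics
top 435.58395191331596 -0.005023558115796543 [[0.01, -0.98, 0.18, 344.12], [-1.0, -0.01, 0.01, -13.41], [-0.01, -0.18, -0.98, 1112.08], [0.0, 0.0, 0.0, 1.0]]
side 377.2174314271058 -0.039994277587857625 [[0.99, -0.09, 0.11, 400.07], [-0.14, -0.68, 0.72, -677.93], [0.01, -0.73, -0.68, 683.15], [0.0, 0.0, 0.0, 1.0]]
{'t': 0.1, 'joints': array([-1.37158362e+00,  4.91478552e-01,  1.55939715e+00,  1.47257963e-05,
        1.09168780e+00, -1.05605830e-01]), 'qvel': array([-0.00036731, -0.00181935, -0.00017022, -0.00085235, -0.00143786,
        0.00020369]), 'tau': array([ 2.83702670e-03, -6.13622189e+01, -2.58605397e+01,  6.93063601e-02,
        4.70532873e-02, -2.59994249e-05]), 'eef_pos': array([ 187.55372105, -595.96890638,  214.13008473]), 'tcp_rot': array([-3.14062860e+00, -1.15324346e-04,  3.04811689e-01]), 'ft_force': array([ 0.03095534, -0.10431238, -0.26189725]), 'moment': array([-0.03225995,  0.00069561, -0.0250654 ]), 'grip_force': 0.0, 'opening': 0.9990781850512319}
```

View pics/top0.png

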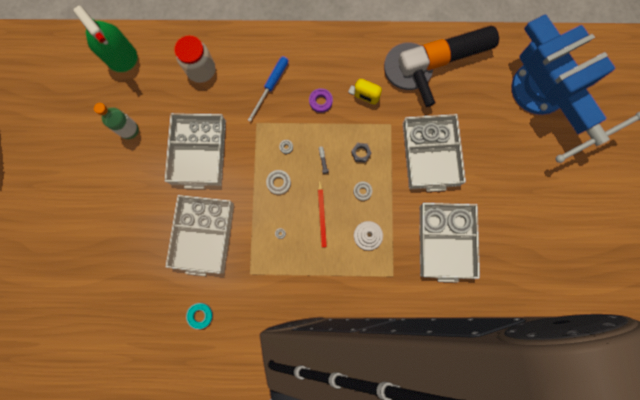

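View pics/side0.png

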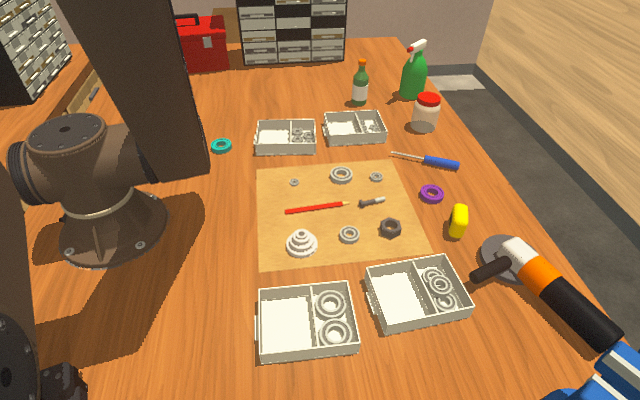

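Top view: the drawers are at (195,150) holding 7, (200,236) holding 5, (434,152) holding 3 and (449,241) holding 2. The bearings are at (286,146), (278,182), (280,233) and (363,190), with the nut at (361,153) and the pulley at (368,235). Next I'll segment them by saturation.

Run:
```python
from h import *
c=load("top"); f=c["frame"]; hsv=cv2.cvtColor(f,cv2.COLOR_RGB2HSV)
m=(hsv[:,:,1]<75).astype(np.uint8)
n,l,s,ce=cv2.connectedComponentsWithStats(m)
for i in range(1,n):
    if s[i,4]>30 and s[i,1]>90 and s[i,1]<320:
        x,y,w,h,a=s[i]; u,v=x+w/2-.5,y+h/2-.5
        cn=max(cv2.findContours((l==i).astype(np.uint8),0,1)[0],key=cv2.contourArea); r=cv2.minAreaRect(cn)
        if a>1000:
            b=cv2.boxPoints(r); print("drawer",np.round(r[0]),np.round(r[1]),[np.round(pix2w(c,*p,42)[:2]).tolist() for p in b])
        else:
            A=pix2w(c,x-.5,v,6);B=pix2w(c,x+w-.5,v,6);C=pix2w(c,u,y-.5,6);D=pix2w(c,u,y+h-.5,6)
            print((u,v),a,np.round(pix2w(c,u,v,10)[:2],1),"w",np.round(np.linalg.norm(A-B),1),np.round(np.linalg.norm(C-D),1))
cv2.imwrite("pics/z.png",cv2.resize(f[105:285,160:485,::-1],None,fx=2.46,fy=2.46,interpolation=cv2.INTER_CUBIC))
```

```text
(np.float64(543.5), np.float64(106.5)) 40 [ 794.6 -584.6] w 21.3 22.6
drawer [195. 150.] [56. 76.] [[559.0, 399.0], [761.0, 401.0], [752.0, 254.0], [551.0, 256.0]]
(np.float64(597.5), np.float64(136.5)) 703 [ 713.  -719.5] w 220.5 138.0
(np.float64(124.0), np.float64(125.5)) 272 [730.5 531.6] w 67.4 67.5
drawer [434. 152.] [76. 56.] [[748.0, -203.0], [765.0, -348.0], [565.0, -359.0], [549.0, -218.0]]
(np.float64(286.0), np.float64(146.5)) 129 [676.8  97.5] w 34.3 38.3
(np.float64(361.0), np.float64(152.0)) 175 [664.  -99.4] w 49.9 51.7
(np.float64(323.0), np.float64(159.5)) 105 [ 6.426e+02 -3.000e-01] w 23.6 70.3
(np.float64(278.0), np.float64(181.5)) 378 [582.5 115.5] w 65.1 63.8
(np.float64(362.5), np.float64(190.5)) 232 [ 561.4 -103.1] w 46.5 47.4
drawer [199. 236.] [58. 79.] [[352.0, 381.0], [545.0, 366.0], [525.0, 222.0], [334.0, 241.0]]
drawer [450. 242.] [78. 59.] [[525.0, -243.0], [527.0, -389.0], [336.0, -380.0], [335.0, -238.0]]
(np.float64(368.0), np.float64(235.0)) 648 [ 446.8 -116.7] w 73.5 73.7
(np.float64(280.0), np.float64(233.5)) 74 [447.8 106.2] w 28.0 25.5
drawer [448. 329.] [ 24. 360.] [[238.0, 125.0], [264.0, -728.0], [210.0, -724.0], [185.0, 123.0]]
```

View pics/z.png

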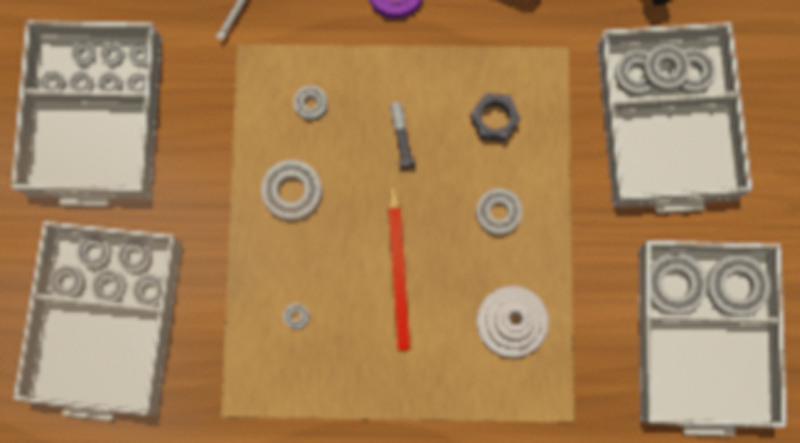

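Run:
```python
from h import *
from scipy.optimize import minimize
c=load("top"); f=c["frame"]; hsv=cv2.cvtColor(f,cv2.COLOR_RGB2HSV)
m=(hsv[:,:,1]<75).astype(np.uint8)
n,l,s,ce=cv2.connectedComponentsWithStats(m); S=4
vis=f[:,:,::-1].copy()
def W(p,x,y,z):
    a=p[2]; return [p[0]+x*np.cos(a)-y*np.sin(a),p[1]+x*np.sin(a)+y*np.cos(a),z]
for name,uv,g in(("26",(195,170),(650,325,0)),("35",(200,250),(440,300,-.1)),("47",(436,172),(655,-282,.08)),("62",(449,260),(430,-313,0))):
    M=(l==l[uv[1],uv[0]]).astype(np.uint8)
    M=cv2.morphologyEx(M,cv2.MORPH_CLOSE,np.ones((15,15))); M=cv2.resize(cv2.morphologyEx(M,cv2.MORPH_OPEN,np.ones((33,33))),None,fx=S,fy=S)
    def cost(q):
        p=np.array(q)*[10,10,.05]
        P=[w2pix(c,W(p,x,y,z)) for x in(-90,90) for y in(-67,67) for z in(0,42)]
        I=np.zeros_like(M); H=cv2.convexHull(((np.array(P)+.5)*S-.5).astype(np.float32))
        cv2.fillConvexPoly(I,np.round(H*16).astype(np.int32),1,shift=4); return np.count_nonzero(I!=M)/M.sum()
    q0=np.array(g)/[10,10,.05]
    r=minimize(cost,q0,method="Nelder-Mead",options=dict(initial_simplex=[q0]+[q0+1.5*e for e in np.eye(3)],xatol=.01,fatol=1e-5))
    p=r.x*[10,10,.05]; print(name,np.round(p,3),round(r.fun,3),"front",np.round(W(p,-37,0,0),1))
    for z,bx in((42,((-90,-67),(90,-67),(90,67),(-90,67))),(3,((-87,-64),(13,-64),(13,64),(-87,64)))):
        cv2.polylines(vis,[np.array([w2pix(c,W(p,x,y,z))*16 for x,y in bx]).astype(np.int32)],True,(0,0,255) if z==42 else (255,0,0),1,shift=4)
cv2.imwrite("pics/z2.png",cv2.resize(vis[105:285,160:485],None,fx=2.46,fy=2.46,interpolation=cv2.INTER_CUBIC))
```

```text
26 [6.64316e+02 3.32503e+02 9.00000e-03] 0.054 front [627.3 332.2   0. ]
35 [ 4.40150e+02  3.06212e+02 -7.10000e-02] 0.087 front [403.2 308.8   0. ]
47 [ 6.62998e+02 -2.84524e+02  4.60000e-02] 0.059 front [ 626.  -286.2    0. ]
62 [ 4.33375e+02 -3.16681e+02 -1.50000e-02] 0.038 front [ 396.4 -316.1    0. ]
```

View pics/z2.png

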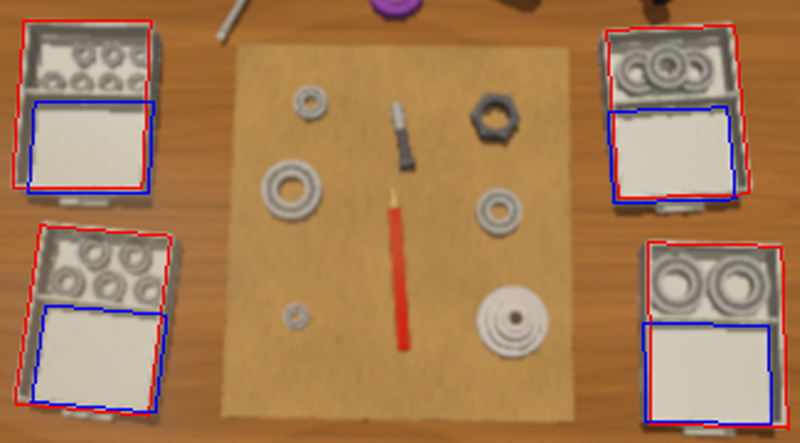

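>>> {"op": "arm_command", "data": {
  "targets": [
    [40,-30,0,8,1],
    [80,-60,0,17,1],
    [110,-100,0,17.5,1],
    [140,-140,0,17.5,1],
    [160,-180,0,17.5,1]
  ]
}}

```text
t: 0.6
eef_pos: [286.8, -374.3, 214.4]
tcp_rot: [-3.141, 0.0, -0.0]
ft_force: [0.2, 0.1, 1.0]
opening: 0.999
grip_force: 0.0
```

The drawer outlines fit within about 5 mm, which is enough. The tool is now at yaw 0, so tool x is +x, tool y is -y and tool z is down. I'll go to bearing_47 first.

>>> {"op": "arm_command", "data": {
  "targets": [
    [33,-33,0,0,1],
    [66,-66,0,0,1],
    [100,-100,10,0,1],
    [133,-133,15,0,1],
    [166,-166,20,0,1]
  ]
}}

```text
t: 1.1
eef_pos: [453.3, -208.9, 194.3]
tcp_rot: [3.142, 0.0, -0.001]
ft_force: [0.9, -1.4, -0.1]
opening: 1.0
grip_force: 0.0
```

>>> {"op": "arm_command", "data": {
  "targets": [
    [30,-30,20,0,1],
    [60,-60,40,0,1],
    [85,-85,70,0,1],
    [108.5,-105.3,100,0,1],
    [108.5,-105.3,115,0,1]
  ]
}}

```text
t: 1.6
eef_pos: [562.1, -102.8, 76.9]
tcp_rot: [-3.141, 0.002, 0.002]
ft_force: [-0.7, -0.1, 0.5]
opening: 1.003
grip_force: 0.0
```

Run:
```python
from h import *
c=shot("side","pics/s1.png"); t=shot("top","pics/t1.png"); print(env.state()["eef_pos"])
print(w2pix(c,[561,-103,0]),w2pix(t,[561,-103,0]))
u,v=map(int,w2pix(c,[561,-103,0]));cv2.imwrite("pics/s1c.png",cv2.resize(c["frame"][max(v-75,0):v+75,u-100:u+100,::-1],None,fx=4,fy=4,interpolation=cv2.INTER_CUBIC))
```

```text
[ 559.99727056 -104.29713064   77.18733661]
[349.0880817  235.41365489] [362.15073954 191.37274447]
```

View pics/s1c.png

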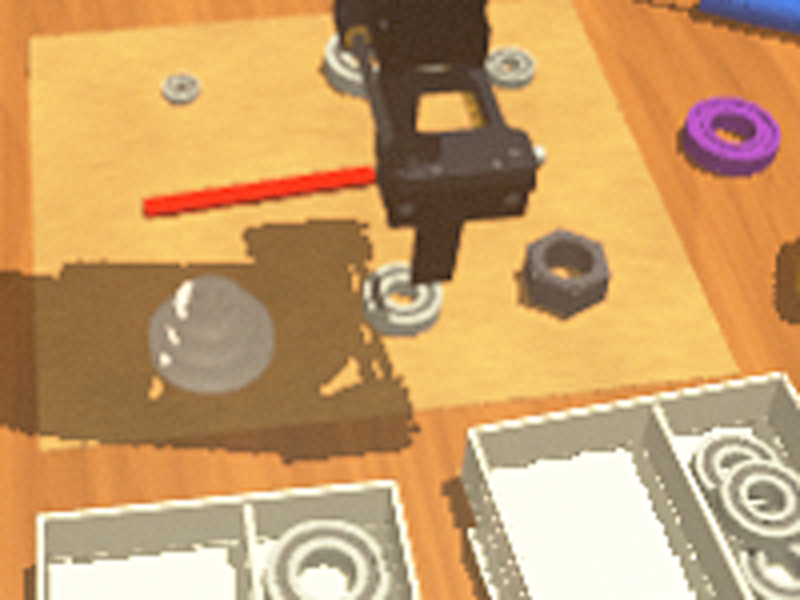

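The open gripper is centred over bearing_47, at crop (402,295). I'll descend.

>>> {"op": "arm_command", "data": {
  "targets": [
    [0,0,35,0,1],
    [0,0,65,0,1],
    [0,0,70,0,1],
    [0,0,70,0,1]
  ]
}}

```text
t: 2.1
eef_pos: [560.7, -105.8, 10.1]
tcp_rot: [-3.141, 0.001, -0.001]
ft_force: [-0.7, -0.7, 1.0]
opening: 1.002
grip_force: 0.0
```

>>> {"op": "arm_command", "data": {
  "targets": [
    [0,0,7.5,0,1],
    [0,0,7.5,0,0.4],
    [0,0,7.5,0,0.4],
    [0,0,7.5,0,0.4],
    [0,0,7.5,0,0.4]
  ]
}}

```text
t: 2.6
eef_pos: [561.0, -105.4, 2.5]
tcp_rot: [3.141, -0.001, -0.001]
ft_force: [0.2, 0.2, 0.7]
opening: 0.717
grip_force: 0.0
```

>>> {"op": "arm_command", "data": {
  "targets": [
    [0,0,0,0,0],
    [0,0,0,0,0],
    [0,0,0,0,0],
    [0,0,0,0,0],
    [0,0,0,0,0]
  ]
}}

```text
t: 3.1
eef_pos: [560.9, -105.4, 2.2]
tcp_rot: [3.142, 0.0, -0.001]
ft_force: [-0.5, -0.6, 1.9]
opening: 0.485
grip_force: 30.0
```

>>> {"op": "arm_command", "data": {
  "targets": [
    [0,0,0,0,0],
    [0,0,0,0,0]
  ]
}}

```text
t: 3.3
eef_pos: [560.9, -105.3, 2.2]
tcp_rot: [3.142, 0.0, -0.001]
ft_force: [0.1, 0.6, 0.7]
opening: 0.488
grip_force: 30.0
```

Gripped: opening 0.488 is about 46 mm, at 30 N. I'll lift and carry it to drawer_47.

>>> {"op": "arm_command", "data": {
  "targets": [
    [0,0,-30,0,0],
    [0,0,-65,0,0],
    [10,30,-75,0,0],
    [25,70,-75,0,0],
    [40,110,-75,0,0]
  ]
}}

```text
t: 3.8
eef_pos: [601.3, -216.5, 77.8]
tcp_rot: [3.141, -0.001, 0.0]
ft_force: [0.3, 0.5, -1.1]
opening: 0.487
grip_force: 30.0
```

>>> {"op": "arm_command", "data": {
  "targets": [
    [15,40,0,0,0],
    [25,72,0,0,0],
    [25,72,25,0,0],
    [25,72,25,0,0]
  ]
}}

```text
t: 4.2
eef_pos: [624.0, -287.5, 48.9]
tcp_rot: [-3.139, 0.005, -0.002]
ft_force: [-1.1, 0.9, -0.7]
opening: 0.486
grip_force: 30.0
```

Run:
```python
from h import *
c=shot("side","pics/s2.png"); s=env.state();print(s["eef_pos"],s["opening"],s["grip_force"])
cv2.imwrite("pics/s2c.png",cv2.resize(c["frame"][200:370,230:490,::-1],None,fx=3,fy=3,interpolation=cv2.INTER_CUBIC))
```

```text
[ 624.58934712 -287.0059596    50.48588949] 0.48706898110490576 29.99996781349182
```

View pics/s2c.png

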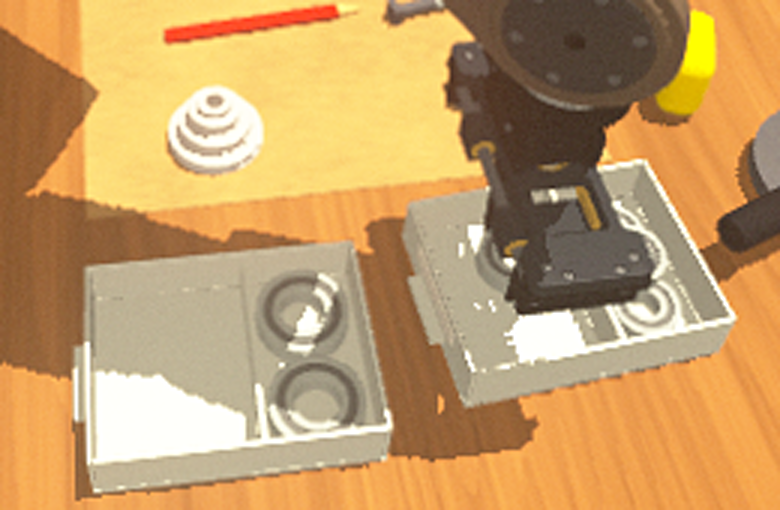

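The bearing hangs over the front compartment of drawer_47, clear of the divider at crop (590,320). I'll lower it gently.

>>> {"op": "arm_command", "data": {
  "targets": [
    [0,0,25,0,0],
    [0,0,40,0,0],
    [0,0,45,0,0],
    [0,0,46.5,0,0],
    [0,0,46.5,0,0]
  ]
}}

```text
t: 4.75
eef_pos: [626.1, -287.3, 6.3]
tcp_rot: [3.141, -0.001, -0.0]
ft_force: [-0.0, -0.6, -1.1]
opening: 0.483
grip_force: 30.0
```

>>> {"op": "arm_command", "data": {
  "targets": [
    [0,0,0,0,0.7],
    [0,0,0,0,0.7],
    [0,0,0,0,0.7],
    [0,0,0,0,0.7]
  ]
}}

```text
t: 5.15
eef_pos: [625.8, -287.5, 6.0]
tcp_rot: [3.141, -0.0, -0.001]
ft_force: [0.9, -0.1, -0.7]
opening: 0.695
grip_force: 0.0
```

>>> {"op": "arm_command", "data": {
  "targets": [
    [0,0,-30,0,0.7],
    [0,0,-70,0,0.7],
    [-5,-35,-90,0,1],
    [-10,-80,-90,0,1],
    [-15,-125,-90,0,1]
  ]
}}

```text
t: 5.65
eef_pos: [610.6, -161.5, 96.6]
tcp_rot: [3.141, -0.002, -0.002]
ft_force: [0.8, 0.1, -0.4]
opening: 0.892
grip_force: 0.0
```

>>> {"op": "arm_command", "data": {
  "targets": [
    [-5,-48,0,0,1],
    [-10,-96,0,0,1],
    [-15,-144,0,0,1],
    [-20,-192,0,0,1],
    [-25,-240,0,0,1]
  ]
}}

```text
t: 6.15
eef_pos: [585.6, 79.5, 95.9]
tcp_rot: [3.142, -0.001, -0.001]
ft_force: [1.3, 0.8, 0.2]
opening: 0.998
grip_force: 0.0
```

>>> {"op": "arm_command", "data": {
  "targets": [
    [-3,-38,10,0,1],
    [-3,-38,50,0,1],
    [-3,-38,50,0,1]
  ]
}}

```text
t: 6.45
eef_pos: [580.7, 116.5, 42.4]
tcp_rot: [3.141, 0.006, 0.001]
ft_force: [0.3, -0.4, -0.3]
opening: 0.997
grip_force: 0.0
```

Run:
```python
from h import *
c=shot("side","pics/s3.png"); t=shot("top","pics/t3.png"); s=env.state();print(s["eef_pos"],s["opening"])
print(w2pix(c,[582.5,115.5,16]),w2pix(c,[582.5,115.5,0]))
a=cv2.resize(c["frame"][140:290,240:440,::-1],None,fx=4,fy=4,interpolation=cv2.INTER_CUBIC)
cv2.imwrite("pics/s3c.png",a)
```

```text
[582.92146913 115.28447744  45.78386643] 1.0008382056888208
[341.61478309 171.63782851] [341.31921495 176.04134572]
```

View pics/s3.png

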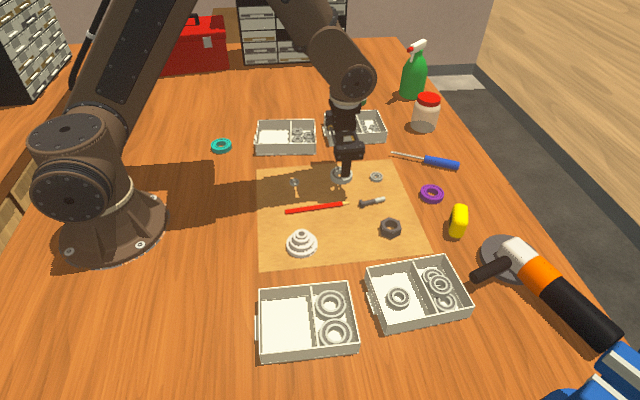

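bearing_47 lies flat in its drawer at (398,297). The gripper is centred on bearing_62, seen at (341,174) against a prediction of (341,172). Descending and gripping.

>>> {"op": "arm_command", "data": {
  "targets": [
    [0,0,25,0,1],
    [0,0,40,0,1],
    [0,0,43,0,1],
    [0,0,43,0,1],
    [0,0,43,0,0.5]
  ]
}}

```text
t: 7.05
eef_pos: [583.5, 115.4, 3.5]
tcp_rot: [3.142, -0.001, -0.001]
ft_force: [0.7, 0.2, -1.0]
opening: 0.958
grip_force: 0.0
```

>>> {"op": "arm_command", "data": {
  "targets": [
    [0,0,0,0,0.3],
    [0,0,0,0,0.3],
    [0,0,0,0,0.3],
    [0,0,0,0,0.3],
    [0,0,0,0,0.3]
  ]
}}

```text
t: 7.55
eef_pos: [583.1, 115.6, 2.8]
tcp_rot: [3.141, -0.0, -0.001]
ft_force: [-0.6, -1.1, 2.5]
opening: 0.648
grip_force: 30.0
```

>>> {"op": "arm_command", "data": {
  "targets": [
    [0,0,0,0,0.3],
    [0,0,0,0,0.3]
  ]
}}

```text
t: 7.75
eef_pos: [583.1, 115.6, 2.8]
tcp_rot: [3.141, -0.0, -0.001]
ft_force: [-0.8, -0.9, 4.5]
opening: 0.646
grip_force: 30.0
```

>>> {"op": "arm_command", "data": {
  "targets": [
    [0,0,-35,0,0.3],
    [0,0,-75,0,0.3],
    [-10,35,-90,0,0.3],
    [-25,75,-90,0,0.3],
    [-40,115,-90,0,0.3]
  ]
}}

```text
t: 8.25
eef_pos: [542.3, -0.2, 92.9]
tcp_rot: [3.141, -0.001, 0.001]
ft_force: [1.1, -0.9, -1.3]
opening: 0.642
grip_force: 30.0
```

>>> {"op": "arm_command", "data": {
  "targets": [
    [-18,42,0,0,0.3],
    [-36,84,0,0,0.3],
    [-54,126,0,0,0.3],
    [-72,168,0,0,0.3],
    [-90,210,0,0,0.3]
  ]
}}

```text
t: 8.75
eef_pos: [451.7, -210.7, 92.4]
tcp_rot: [-3.141, 0.0, -0.001]
ft_force: [0.3, -0.3, -1.5]
opening: 0.645
grip_force: 30.0
```

>>> {"op": "arm_command", "data": {
  "targets": [
    [-18,40,0,0,0.3],
    [-36,75,0,0,0.3],
    [-57,107,10,0,0.3],
    [-57,107,35,0,0.3],
    [-57,107,35,0,0.3]
  ]
}}

```text
t: 9.25
eef_pos: [394.1, -316.0, 55.4]
tcp_rot: [-3.138, 0.003, -0.003]
ft_force: [0.2, 0.1, -1.4]
opening: 0.648
grip_force: 30.0
```

Run:
```python
from h import *
c=shot("side","pics/s4.png"); s=env.state();print(s["eef_pos"],s["tcp_rot"],s["opening"],s["grip_force"])
cv2.imwrite("pics/s4c.png",cv2.resize(c["frame"][200:380,200:460,::-1],None,fx=3,fy=3,interpolation=cv2.INTER_CUBIC))
```

```text
[ 394.95963749 -315.77674995   56.66816443] [-3.13919577e+00  2.25077850e-03 -1.56731305e-03] 0.644963127821778 29.999532401561737
```

View pics/s4c.png

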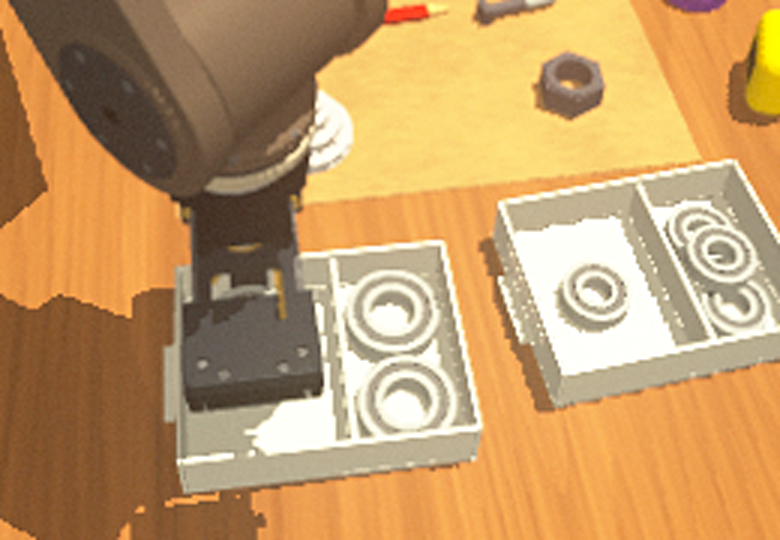

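Held bearing_62 is centred above the front compartment of drawer_62, and bearing_47 rests flat next door. Lowering.

>>> {"op": "arm_command", "data": {
  "targets": [
    [0,0,25,0,0.3],
    [0,0,42,0,0.3],
    [0,0,49,0,0.3],
    [0,0,51.5,0,0.3],
    [0,0,51.5,0,0.3]
  ]
}}

```text
t: 9.8
eef_pos: [396.2, -316.1, 6.7]
tcp_rot: [3.141, -0.0, 0.0]
ft_force: [-0.2, -0.8, -1.8]
opening: 0.645
grip_force: 30.0
```

>>> {"op": "arm_command", "data": {
  "targets": [
    [0,0,0,0,0.82],
    [0,0,0,0,0.82],
    [0,0,0,0,0.82],
    [0,0,0,0,0.82]
  ]
}}

```text
t: 10.2
eef_pos: [395.8, -316.4, 6.5]
tcp_rot: [3.141, -0.0, -0.001]
ft_force: [-0.3, 0.6, 0.3]
opening: 0.813
grip_force: 0.0
```

>>> {"op": "arm_command", "data": {
  "targets": [
    [0,0,-30,0,0.82],
    [0,0,-70,0,0.82],
    [10,-35,-90,0,0.7],
    [20,-80,-90,0,0.7],
    [25,-125,-90,0,0.7]
  ]
}}

```text
t: 10.7
eef_pos: [421.3, -190.4, 97.0]
tcp_rot: [3.14, -0.002, -0.002]
ft_force: [0.8, -0.1, -0.3]
opening: 0.702
grip_force: 0.0
```

>>> {"op": "arm_command", "data": {
  "targets": [
    [5,-48,0,0,0.7],
    [10,-96,0,0,0.7],
    [15,-144,0,0,0.7],
    [20,-192,0,0,0.7],
    [25,-240,0,0,0.7]
  ]
}}

```text
t: 11.2
eef_pos: [445.9, 50.6, 96.4]
tcp_rot: [3.141, -0.001, -0.001]
ft_force: [0.8, -0.1, 0.3]
opening: 0.699
grip_force: 0.0
```

>>> {"op": "arm_command", "data": {
  "targets": [
    [2,-40,0,0,0.7],
    [2,-57,30,0,0.7],
    [2,-57,55,0,0.7],
    [2,-57,55,0,0.7]
  ]
}}

```text
t: 11.6
eef_pos: [446.7, 106.1, 39.2]
tcp_rot: [3.141, 0.004, 0.001]
ft_force: [-0.2, -0.1, 0.5]
opening: 0.695
grip_force: 0.0
```

Run:
```python
from h import *
c=shot("side","pics/s5.png"); s=env.state();print(s["eef_pos"],s["opening"])
print((w2pix(c,[447.8,106.2,8])-[240,130])*4)
cv2.imwrite("pics/s5c.png",cv2.resize(c["frame"][130:270,240:440,::-1],None,fx=4,fy=4,interpolation=cv2.INTER_CUBIC))
```

```text
[447.36626121 105.76038617  40.53309061] 0.6990591456635431
[214.75779287 199.91234688]
```

View pics/s5c.png

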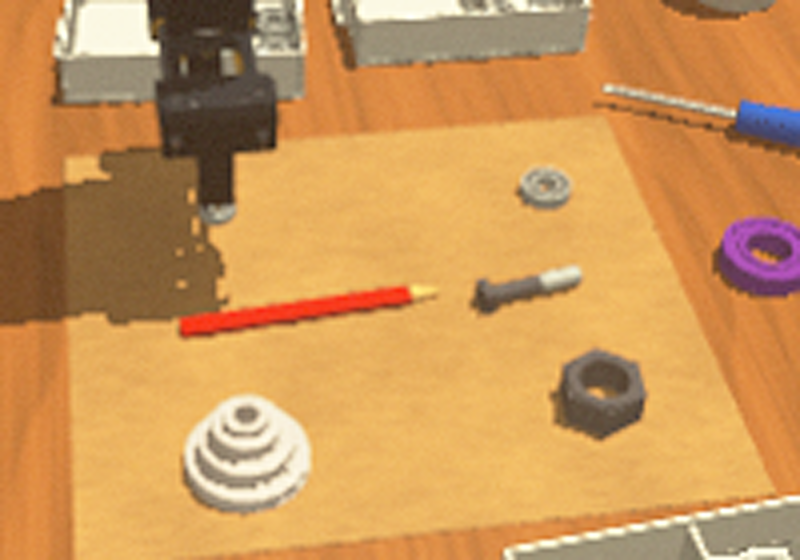

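bearing_26 shows just below the fingertip at crop (217,212), in line with the prediction. Gripping.

>>> {"op": "arm_command", "data": {
  "targets": [
    [0,0,25,0,0.7],
    [0,0,36,0,0.7],
    [0,0,39.5,0,0.7],
    [0,0,39.5,0,0.7],
    [0,0,39.5,0,0.3]
  ]
}}

```text
t: 12.15
eef_pos: [448.4, 105.6, 2.4]
tcp_rot: [3.142, -0.001, -0.001]
ft_force: [0.4, 0.7, 0.6]
opening: 0.656
grip_force: 0.0
```

>>> {"op": "arm_command", "data": {
  "targets": [
    [0,0,0,0,0],
    [0,0,0,0,0],
    [0,0,0,0,0],
    [0,0,0,0,0],
    [0,0,0,0,0]
  ]
}}

```text
t: 12.65
eef_pos: [448.0, 105.7, 1.7]
tcp_rot: [3.142, -0.0, -0.001]
ft_force: [0.1, -0.4, 1.6]
opening: 0.26
grip_force: 30.0
```

>>> {"op": "arm_command", "data": {
  "targets": [
    [0,0,0,0,0],
    [0,0,0,0,0],
    [0,0,0,0,0],
    [0,0,0,0,0]
  ]
}}

```text
t: 13.05
eef_pos: [448.0, 105.7, 1.7]
tcp_rot: [3.142, -0.0, -0.001]
ft_force: [0.6, 0.7, 2.9]
opening: 0.26
grip_force: 30.0
```

>>> {"op": "arm_command", "data": {
  "targets": [
    [0,0,-35,0,0],
    [0,0,-75,0,0],
    [25,-30,-85,0,0],
    [55,-67,-85,0,0],
    [85,-104,-85,0,0]
  ]
}}

```text
t: 13.55
eef_pos: [534.1, 210.9, 87.5]
tcp_rot: [-3.141, -0.001, -0.001]
ft_force: [0.6, -0.6, 0.5]
opening: 0.261
grip_force: 30.0
```

>>> {"op": "arm_command", "data": {
  "targets": [
    [30,-38,0,0,0],
    [60,-76,0,0,0],
    [94,-108,0,0,0],
    [94,-118,30,0,0],
    [94,-118,30,0,0]
  ]
}}

```text
t: 14.05
eef_pos: [625.2, 328.2, 52.3]
tcp_rot: [3.139, 0.006, 0.001]
ft_force: [-1.4, -0.4, -0.1]
opening: 0.26
grip_force: 30.0
```

Run:
```python
from h import *
c=shot("side","pics/s6.png"); t=shot("top","pics/t6.png"); s=env.state();print(s["eef_pos"],s["tcp_rot"],s["opening"],s["grip_force"])
a=cv2.resize(c["frame"][90:190,230:410,::-1],None,fx=4,fy=4,interpolation=cv2.INTER_CUBIC)
cv2.imwrite("pics/s6c.png",a)
```

```text
[626.21218658 327.01083922  55.94924668] [ 3.14040447e+00  2.40543971e-03 -3.31036826e-04] 0.2635369062230891 29.999883770942688
```

View pics/s6c.png

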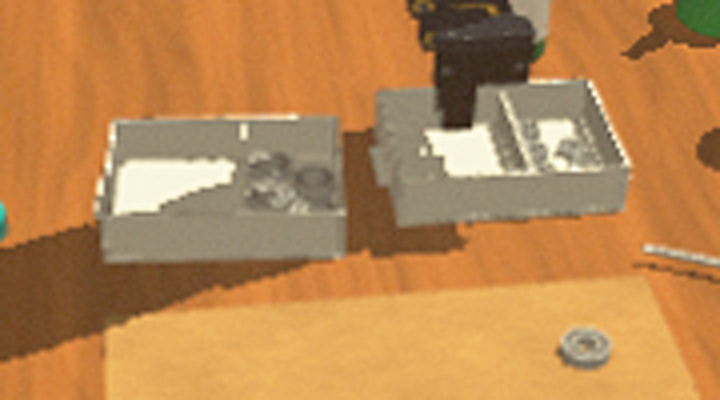

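The gripper with bearing_26 is over drawer_26's front compartment, crop (455,125), in front of the divider at (510,130). Lowering.

>>> {"op": "arm_command", "data": {
  "targets": [
    [0,0,25,0,0],
    [0,0,42,0,0],
    [0,0,49,0,0],
    [0,0,51.5,0,0],
    [0,0,51.5,0,0]
  ]
}}

```text
t: 14.65
eef_pos: [627.3, 327.4, 5.5]
tcp_rot: [3.142, -0.0, -0.001]
ft_force: [0.7, -0.9, 0.4]
opening: 0.261
grip_force: 30.0
```

>>> {"op": "arm_command", "data": {
  "targets": [
    [0,0,0,0,0.5],
    [0,0,0,0,0.5],
    [0,0,0,0,0.5],
    [0,0,0,0,0.5]
  ]
}}

```text
t: 15.05
eef_pos: [627.3, 327.7, 5.4]
tcp_rot: [-3.141, -0.0, -0.001]
ft_force: [-0.1, 0.3, 0.2]
opening: 0.489
grip_force: 0.0
```

>>> {"op": "arm_command", "data": {
  "targets": [
    [0,0,-30,0,0.5],
    [0,0,-70,0,0.5],
    [10,35,-90,0,0.75],
    [20,80,-90,0,0.75],
    [30,125,-90,0,0.75]
  ]
}}

```text
t: 15.55
eef_pos: [657.4, 201.7, 96.3]
tcp_rot: [-3.141, -0.002, 0.001]
ft_force: [0.6, -0.0, -0.3]
opening: 0.693
grip_force: 0.0
```

>>> {"op": "arm_command", "data": {
  "targets": [
    [10,48,0,0,0.75],
    [18,95,0,0,0.75],
    [19.5,105,30,0,0.75],
    [19.5,105,55,0,0.75],
    [19.5,105,55,0,0.75]
  ]
}}

```text
t: 16.05
eef_pos: [674.9, 96.7, 37.1]
tcp_rot: [3.141, 0.005, -0.002]
ft_force: [-1.0, -0.8, 0.3]
opening: 0.75
grip_force: 0.0
```

Run:
```python
from h import *
c=shot("side","pics/s7.png"); s=env.state();print(s["eef_pos"],s["opening"])
print((w2pix(c,[676.8,97.5,11])-[240,90])*4)
cv2.imwrite("pics/s7c.png",cv2.resize(c["frame"][90:230,240:440,::-1],None,fx=4,fy=4,interpolation=cv2.INTER_CUBIC))
```

```text
[675.84803412  97.37669759  39.10847453] 0.7479514612169806
[543.93067433 337.68680021]
```

View pics/s7c.png

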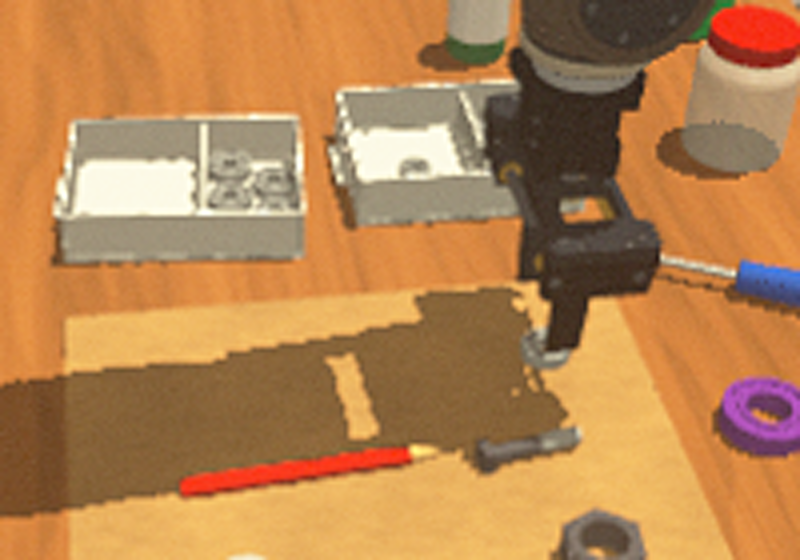

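bearing_26 lies flat in drawer_26 at crop (413,168). bearing_35 is at (546,348), matching the predicted x. Gripping.

>>> {"op": "arm_command", "data": {
  "targets": [
    [0.5,0,25,0,0.75],
    [0.5,0,35,0,0.75],
    [0.5,0,38,0,0.75],
    [0.5,0,38,0,0.75],
    [0.5,0,38,0,0.3]
  ]
}}

```text
t: 16.6
eef_pos: [677.5, 97.7, 3.2]
tcp_rot: [3.142, -0.001, -0.0]
ft_force: [-0.0, 0.8, 0.3]
opening: 0.706
grip_force: 0.0
```

>>> {"op": "arm_command", "data": {
  "targets": [
    [0,0,0,0,0],
    [0,0,0,0,0],
    [0,0,0,0,0],
    [0,0,0,0,0],
    [0,0,0,0,0]
  ]
}}

```text
t: 17.1
eef_pos: [677.0, 97.5, 2.2]
tcp_rot: [3.141, -0.0, -0.001]
ft_force: [-0.2, 0.6, 1.7]
opening: 0.357
grip_force: 30.0
```

>>> {"op": "arm_command", "data": {
  "targets": [
    [0,0,0,0,0],
    [0,0,0,0,0],
    [0,0,0,0,0],
    [0,0,0,0,0]
  ]
}}

```text
t: 17.5
eef_pos: [677.1, 97.5, 2.2]
tcp_rot: [3.141, -0.0, -0.001]
ft_force: [-0.5, -1.5, 2.9]
opening: 0.357
grip_force: 30.0
```

>>> {"op": "arm_command", "data": {
  "targets": [
    [0,0,-35,0,0],
    [0,0,-75,0,0],
    [-25,-20,-90,0,0],
    [-60,-45,-90,0,0],
    [-95,-72,-90,0,0]
  ]
}}

```text
t: 18.0
eef_pos: [581.0, 169.9, 92.5]
tcp_rot: [-3.141, -0.001, -0.002]
ft_force: [-0.7, 1.0, -1.3]
opening: 0.358
grip_force: 30.0
```

>>> {"op": "arm_command", "data": {
  "targets": [
    [-36,-27,0,0,0],
    [-72,-54,0,0,0],
    [-108,-81,0,0,0],
    [-144,-108,0,0,0],
    [-165,-125,0,0,0]
  ]
}}

```text
t: 18.5
eef_pos: [414.5, 295.9, 92.1]
tcp_rot: [3.141, 0.001, 0.001]
ft_force: [-0.1, -1.2, -0.6]
opening: 0.357
grip_force: 30.0
```

>>> {"op": "arm_command", "data": {
  "targets": [
    [-15,-11.5,0,0,0],
    [-15,-11.5,35,0,0],
    [-15,-11.5,35,0,0]
  ]
}}

```text
t: 18.8
eef_pos: [400.4, 305.9, 54.8]
tcp_rot: [3.139, 0.004, 0.0]
ft_force: [-0.2, -0.7, -0.1]
opening: 0.355
grip_force: 30.0
```

Run:
```python
from h import *
c=shot("side","pics/s8.png"); s=env.state();print(s["eef_pos"],s["tcp_rot"],s["joints"][5],s["opening"],s["grip_force"])
cv2.imwrite("pics/s8c.png",cv2.resize(c["frame"][90:190,230:410,::-1],None,fx=4,fy=4,interpolation=cv2.INTER_CUBIC))
```

```text
[401.28195311 305.92356685  56.13229899] [ 3.13979455e+00  3.00026168e-03 -2.13109534e-04] 2.0915390833192427 0.35737587349678235 29.99991774559021
```

View pics/s8c.png

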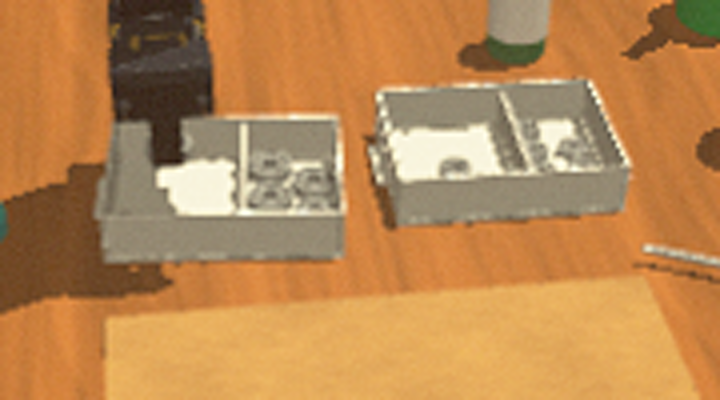

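The gripper is over drawer_35's front compartment at crop (165,155), with the divider at (240,160). Lowering.

>>> {"op": "arm_command", "data": {
  "targets": [
    [0,0,25,0,0],
    [0,0,42,0,0],
    [0,0,49,0,0],
    [0,0,51.5,0,0],
    [0,0,51.5,0,0]
  ]
}}

```text
t: 19.35
eef_pos: [402.6, 306.2, 6.2]
tcp_rot: [-3.141, -0.0, -0.001]
ft_force: [-0.0, 0.8, 0.4]
opening: 0.357
grip_force: 30.0
```

>>> {"op": "arm_command", "data": {
  "targets": [
    [0,0,0,0,0.58],
    [0,0,0,0,0.58],
    [0,0,0,0,0.58],
    [0,0,0,0,0.58]
  ]
}}

```text
t: 19.75
eef_pos: [402.2, 306.3, 5.9]
tcp_rot: [-3.141, -0.0, -0.001]
ft_force: [-0.2, 0.2, -0.0]
opening: 0.57
grip_force: 0.0
```

>>> {"op": "arm_command", "data": {
  "targets": [
    [0,0,-30,0,0.58],
    [0,0,-75,0,0.58],
    [20,40,-120,0,0.58],
    [30,80,-150,0,0.58],
    [30,120,-150,0,0.58]
  ]
}}

```text
t: 20.25
eef_pos: [433.8, 187.5, 158.4]
tcp_rot: [-3.14, -0.006, 0.001]
ft_force: [1.5, -0.4, -0.7]
opening: 0.583
grip_force: 0.0
```

>>> {"op": "arm_command", "data": {
  "targets": [
    [0,45,0,0,0.58],
    [0,90,0,0,0.58],
    [0,135,0,0,0.58],
    [0,180,0,0,0.58],
    [0,180,0,0,0.58]
  ]
}}

```text
t: 20.75
eef_pos: [431.9, 3.8, 155.5]
tcp_rot: [3.141, -0.0, -0.006]
ft_force: [0.4, -0.4, 0.2]
opening: 0.579
grip_force: 0.0
```

Run:
```python
from h import *
t=shot("top","pics/t9.png"); c=shot("side","pics/s9.png"); s=env.state();print(s["t"],s["eef_pos"])
a=cv2.resize(t["frame"][105:285,160:485,::-1],(640,354),interpolation=cv2.INTER_CUBIC); b=c["frame"][95:335,100:490,::-1]
b=cv2.resize(b,(400,246)); o=np.zeros((600,640,3),np.uint8); o[:354]=a; o[354:,:400]=b
cv2.imwrite("pics/f.png",o)
```

```text
20.85 [431.78450816   7.04589566 155.44047167]
```

View pics/f.png

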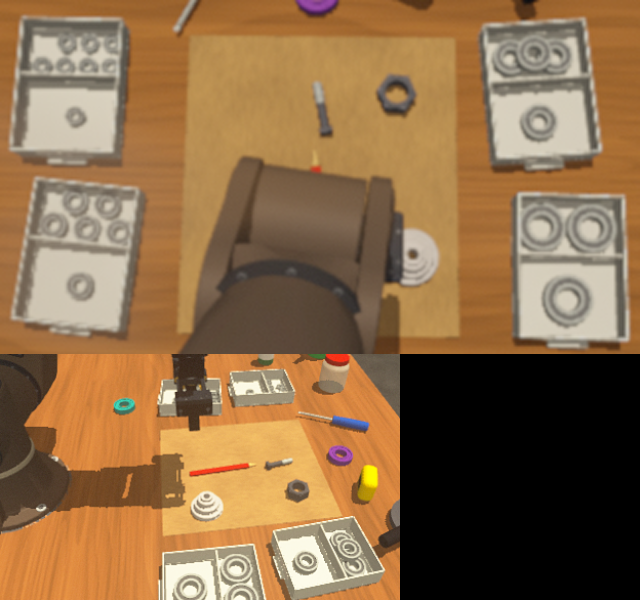

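All four bearings lie flat in the middle of their front compartments: (76,117), (80,287), (538,122) and (566,300). The nut and pulley have not moved, and the arm is clear. Handing in.

```bash
python3 -c "
from cell import env
print(env.job_done())"
```

```text
the job is handed in; nothing more can be done
None
```

All four bearings lie flat in the front compartments of their own drawers, the nut and pulley look unmoved in the last picture, and the job was handed in at about 21 s; the hand-in gave no verdict back.

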